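# Take the pile of setting-up blocks apart and put each in its own tray

## Robot

A 6-joint arm with a two-finger parallel gripper is mounted at the origin on a cart in front of the work surface, level with it; the furniture and walls round the work are solid. World frame = base frame: x ahead of the robot, y to its left, z up, the work surface at z = 0. Lengths are in m, angles in rad, forces in N, time in s.
With the tool pointing down it reaches from about 0.35 to 0.975 m from the base axis. Payload 4.9 kg.
Tool frame: the origin (TCP) lies between the finger pads; the fingertips stand 25 mm ahead of it and the grasp point (between the pads) lies 6 mm ahead of it; z points along the fingers, y is the line along which they close (so a half turn about z gives the same grasp; the last joint's range is limited). The gripper opens to 85 mm and grips with 20 to 120 N. Pads are 22 mm wide; open, the fingers measure 114 mm over their backs; the gripper's body (76 mm by 85 mm) begins 54 mm behind the grasp point. The pads swing forward as they close: fully open they stand 13 mm farther back than shut.
Start: joints at [1.208, 0.053, 1.613, -0, 1.476, -0.119], TCP at [0.151, 0.607, 0.256] pointing down, gripper open.
Joint ranges: [-3.01, 3.01], [-1.01, 2.22], [0.06, 2.58], [-1.02, 4.17], [0.09, 2.62], [-3.14, 3.14]. Speed limits (rad/s): [2.57, 2.57, 3.14, 3.14, 3.14, 3.14].

## Interface

Orientations are given as a unit quaternion [w, x, y, z].
In Python, from plant import manip gives the robot as it stands.
- The arm moves only by the shell command python3 -m inch 'ROWS'. ROWS is JSON, a list of rows, each a list of 3 entries, a list of its own where there are three numbers: the shift along the tool's x, y, z in m, then the turn, a rotation vector about the tool's x, y, z in rad, then the opening, from 0 (shut) to 1 (fully open). A call has 1 to 8 rows; each row shifts and turns the commanded pose from where the row before left it, along the tool's axes as they then stand; what a row does not reach is not made up. A row lasts 1/10 s, in which the tool goes at most 50 mm and 8.59 degrees, less where a joint would pass 70% of its speed; a pose out of reach is approached as far as the arm can. A call with a gripper value outside its range is refused whole. The fingers move at their own pace and stop on an object; the grip force is fixed at half the most. Time passes only in rows, so rows that do not move let the fingers close. It gives the time, the measured TCP pose, the force, the opening and the grip force at its end, in the units of the state.
- manip.state(): the state, without advancing time (a new reading comes with each control period).
- manip.grab_frame(name): name is "scene" or "side" or "wrist"; returns (picture, depth): 420x560x3 uint8, red, green, blue; 420x560 float32, m along the optical axis (not along the pixel's ray), 0 where there is no reading.
- manip.camera_params(name): a dict with "camera_matrix" (3x3 intrinsics, pixels), "rvec" (rotation vector, rad) and "tvec" (3), from world to camera coordinates, as OpenCV has them. Camera axes: x right, y down, z forward; pixel columns grow to the right and rows downward; lengths in m; the calibration is good to about 2 mm. A picture is of the moment at which its call begins: read the wrist's pose just before it. camera_params takes no time and is no camera call; for the wrist camera it gives the pose at the moment of the call.
- manip.job_done(): hands the job in; it is judged then, once.
Trained networks look in the newest picture that a camera, given by its name, has taken for a name from the list of things; names that differ only in an ending like _2 or _b are one class to them, and where a whole thing is asked for, a point or a joint stands for the part that bears it (a point fixed in the world has none). Each returns a list of dicts, best first, with "score" (0 to 1); they miss things now and then, are a little off and sometimes report something else, mostly with a low value. They report only what shows in the picture. A call takes as long as a camera call.
- manip.look_for(camera, label): "point" ([x, y, z] in m, in world coordinates, good to about 4 mm: the middle of the surface that is visible of it).
The state is a dict: "time": time; "joint_pos": joint angles; "joint_vel": joint speeds; "joint_efforts": joint torques, N m; "tool_pos": TCP position; "tool_rot": TCP orientation; "contact_force": force on the tool from outside, world axes, zero at the start; "ft_torque": the same for the moment, N m; "gripper_width": opening from 0.0 (shut) to 1.0 (fully open); "grasp_force": force on a finger pad.
Only numpy, scipy, OpenCV 4.12 (cv2) and the standard library are available. Lean on these libraries where they do the work, as an engineer would, in place of code of your own. Each camera call takes 0.05 s, during which the arm holds its last target. There are 200 camera calls.

## Task

Clear the pile on the moulder's table before the machine is used: take it apart from the top and put the white setting block with the black knob in the red tray, the brown wooden block in the yellow tray, the pale pine block in the green tray and the dark sanding block in the blue tray. Each must lie flat on its tray's floor inside the rim, same side up as in the pile and lengthwise along the tray, and be let go. Leave the tape measure and the steel spacer ring where they are.

Things in the scene. Friction and masses are not known exactly. Their poses are not given: they have to be found in the camera images.
- setting_block: White setting block, 40 mm (x) by 60 mm (y) by 30 mm high, with a black knob 16 mm across and 16 mm tall on top at y = -15 mm (46 mm in all). Top of the pile at the start, on the brown block. Origin: centre of the underside, z up.
- brown_block: Brown wooden offcut, 60 mm (x) by 75 mm (y) by 22 mm high. Third from the table, between the pine block and the setting block. Origin: centre of the underside, z up.
- pine_block: Pale pine offcut, 50 mm (x) by 110 mm (y) by 32 mm high. Lies crosswise on the sanding block. Origin: centre of the underside, z up.
- sanding_block: Dark grey sanding block, 62 mm (x) by 112 mm (y) by 39 mm high. Bottom of the pile, on a fixed grey board 90 by 124 mm and 5 mm thick. Origin: centre of the underside, z up.
- red_tray: Red flat sheet tray for the setting block, fixed to the table, long sides along its y; inside 60 mm (x) by 80 mm (y), floor 3 mm thick, rim 3 mm wide and 7 mm high in all (4 mm over the floor). Origin: centre of the underside, on the table.
- yellow_tray: Yellow flat sheet tray for the brown block, fixed to the table, long sides along its y; inside 80 mm (x) by 95 mm (y), floor 3 mm thick, rim 3 mm wide and 7 mm high in all (4 mm over the floor). Origin: centre of the underside, on the table.
- green_tray: Green flat sheet tray for the pine block, fixed to the table, long sides along its y; inside 70 mm (x) by 130 mm (y), floor 3 mm thick, rim 3 mm wide and 7 mm high in all (4 mm over the floor). Origin: centre of the underside, on the table.
- blue_tray: Blue flat sheet tray for the sanding block, fixed to the table, long sides along its y; inside 82 mm (x) by 132 mm (y), floor 3 mm thick, rim 3 mm wide and 7 mm high in all (4 mm over the floor). Origin: centre of the underside, on the table.
- tape_measure: Yellow tape measure, 36 x 78 mm and 61 mm high, stands at the far left of the work; not to be disturbed. Origin: centre of the underside.
- spacer_ring: Grey steel spacer ring, 54 mm across and 30 mm high, lies at the far right of the work; not to be disturbed. Origin: centre of the underside.

How it is judged:
By the outcome, as a careful person would: the job done as asked, in the order asked, and still so for the second after the job is handed in, with the robot touching nothing.
It also fails if it takes over 120 s, if anything falls off the work surface, if the arm or the gripper's body presses on something with over 40 N, if the wrist force passes 120 N, or if a joint passes its speed limit or range.

## Working session

There is one attempt and no reset: what is moved stays moved. The work goes in short steps, Python scripts to look and compute and a shell command to move; the robot and the scene stay as the last step left them, time stands still between calls to the robot, and variables do not carry over. Pictures are saved under pics/ and viewed, at most 14 in all, crops included, and the job is handed in when it is done.

```bash
mkdir -p pics
cat > h.py <<'E'
import numpy as np, cv2
from scipy.spatial.transform import Rotation as R
from plant import manip
def cloud(name):
    p=manip.camera_params(name); im,d=manip.grab_frame(name)
    K=np.array(p["camera_matrix"]); Rm=cv2.Rodrigues(np.array(p["rvec"],float))[0]; t=np.array(p["tvec"],float).reshape(3)
    v,u=np.mgrid[:d.shape[0],:d.shape[1]]
    c=np.stack([(u-K[0,2])/K[0,0]*d,(v-K[1,2])/K[1,1]*d,d],-1)
    w=(c-t)@Rm
    w[d<=0]=np.nan
    return im,w
def save(n,im): cv2.imwrite("pics/"+n,im[...,::-1])
def tool():
    s=manip.state(); q=np.array(s["tool_rot"]); return s,np.array(s["tool_pos"]),R.from_quat(q[[1,2,3,0]])
def rect(pts):
    r=cv2.minAreaRect((pts[:,:2]*1000).astype(np.float32)); b=cv2.boxPoints(r); 
    e=[b[1]-b[0],b[2]-b[1]]; e.sort(key=np.linalg.norm)
    return np.round(r[0],1),[round(float(np.linalg.norm(x)),1) for x in e],round(float(np.degrees(np.arctan2(e[1][1],e[1][0]))%180),1)
E
python3 - <<'E'
from h import *
s,p,r=tool(); print(s["time"],p,r.as_matrix().round(3).tolist())
for c in("scene","side"):
    im,w=cloud(c); save(c+"0.png",im); np.save(c+"0.npy",w)
    for n in "setting_block brown_block pine_block sanding_block red_tray yellow_tray green_tray blue_tray tape_measure spacer_ring".split():
        print(c,n,[(np.round(x["point"],3).tolist(),round(x["score"],2)) for x in manip.look_for(c,n)[:2]])
E
```

```text
0.0 [0.15066259 0.60597938 0.25506836] [[-0.97, 0.241, -0.001], [0.241, 0.97, -0.002], [0.0, -0.002, -1.0]]
scene setting_block [([0.431, -0.095, 0.13], 0.96), ([0.559, -0.25, 0.003], 0.57)]
scene brown_block [([0.42, -0.124, 0.096], 0.93)]
scene pine_block [([0.416, -0.137, 0.068], 0.8)]
scene sanding_block [([0.406, -0.094, 0.041], 0.65)]
scene red_tray [([0.562, -0.251, 0.001], 0.93), ([0.418, -0.139, 0.069], 0.43)]
scene yellow_tray [([0.406, -0.197, 0.006], 0.91)]
scene green_tray [([0.503, 0.18, -0.001], 0.89)]
scene blue_tray [([0.462, 0.055, 0.003], 0.62)]
scene tape_measure [([0.629, 0.11, 0.041], 0.61), ([0.654, -0.31, 0.023], 0.55)]
scene spacer_ring [([0.656, -0.308, 0.023], 0.76), ([0.454, 0.053, 0.003], 0.7)]
side setting_block [([0.433, -0.109, 0.13], 0.98)]
side brown_block [([0.428, -0.125, 0.094], 0.94)]
side pine_block [([0.416, -0.136, 0.067], 0.83), ([0.424, -0.11, 0.039], 0.54)]
side sanding_block [([0.428, -0.109, 0.04], 0.86)]
side red_tray [([0.561, -0.248, 0.001], 0.85)]
side yellow_tray [([0.404, -0.2, 0.004], 0.95), ([0.436, -0.109, 0.131], 0.5)]
side green_tray [([0.493, 0.175, 0.002], 0.64)]
side blue_tray [([0.433, 0.061, -0.001], 0.56)]
side tape_measure [([0.624, 0.107, 0.037], 0.76)]
side spacer_ring [([0.662, -0.311, 0.028], 0.81)]
```

View pics/scene0.png

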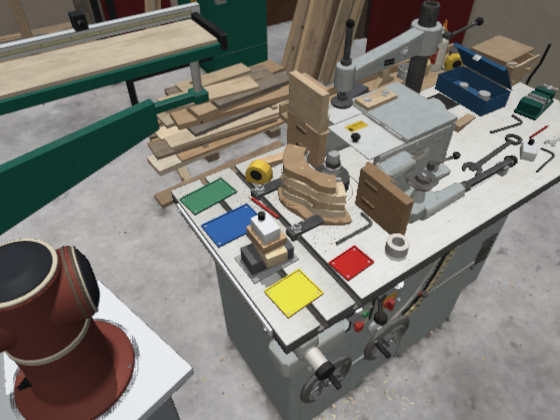

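View pics/side0.png

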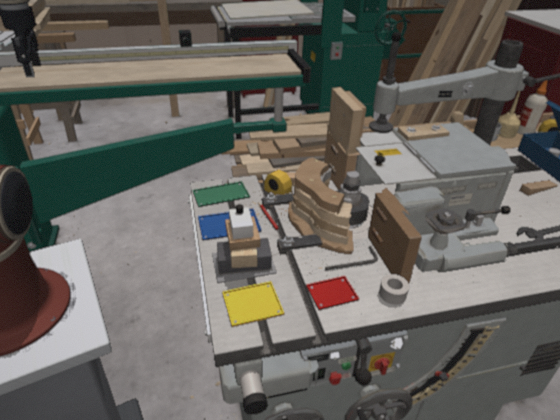

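The scene view shows the pile at about (265,240), with the trays at green (208,195), blue (230,224), yellow (293,293) and red (351,263). The side view agrees, with the pile at (242,245). Next I fit the trays by colour and the layer tops by height.

```bash
python3 - <<'E'
from h import *
for c in("scene","side"):
    im=cv2.imread(f"pics/{c}0.png"); w=np.load(c+"0.npy"); h=cv2.cvtColor(im,cv2.COLOR_BGR2HSV)
    z=w[...,2]
    def m(lo,hi,ctr,rad,zl,zh):
        k=(cv2.inRange(h,lo,hi)>0)&(np.hypot(w[...,0]-ctr[0],w[...,1]-ctr[1])<rad)&(z>zl)&(z<zh)
        n,l,st,_=cv2.connectedComponentsWithStats(k.astype(np.uint8)); 
        return w[l==1+st[1:,4].argmax()]
    for n,lo,hi,ctr in(("red",(0,150,60),(8,255,255),(.56,-.25)),("yellow",(22,150,80),(34,255,255),(.405,-.2)),("green",(50,70,30),(90,255,255),(.5,.178)),("blue",(105,120,50),(125,255,255),(.46,.055))):
        p=m(lo,hi,ctr,.12,-.015,.02); print(c,n,len(p),rect(p),p[:,2].mean().round(4))
    near=np.hypot(w[...,0]-.425,w[...,1]+.115)<.09
    for n,a,b in(("board",.001,.012),("sand",.036,.05),("pine",.068,.082),("brown",.091,.105),("set",.118,.133),("knob",.138,.16)):
        p=w[near&(z>a)&(z<b)]; print(c,n,len(p), rect(p) if len(p)>3 else '', np.median(p[:,2]).round(4), p[:,:2].mean(0).round(3))
E
python3 -c "
import cv2
a=cv2.imread('pics/scene0.png')[190:330,180:380];b=cv2.imread('pics/side0.png')[170:330,180:400]
cv2.imwrite('pics/c.png',cv2.hconcat([cv2.resize(a,(400,500)),cv2.resize(b,(400,500))]))"
```

```text
scene red 767 (array([ 560.4, -246.8]), [66.3, 86.5], 168.9) 0.0047
scene yellow 1457 (array([ 409.1, -193.1]), [98.2, 101.4], 169.2) 0.0047
scene green 966 (array([499.6, 183.4]), [94.9, 136.7], 171.9) 0.0048
scene blue 1199 (array([466.7,  52.4]), [97.5, 145.1], 174.3) 0.0047
scene board 1889 (array([ 415.7, -126.6]), [149.6, 177.0], 137.9) 0.004 [ 0.411 -0.142]
scene sand 424 (array([ 429. , -101.8]), [87.7, 119.3], 130.5) 0.0453 [ 0.416 -0.091]
scene pine 252 (array([438.4, -92. ]), [59.2, 114.4], 74.7) 0.0769 [ 0.421 -0.131]
scene brown 320 (array([438.6, -93.7]), [61.3, 74.7], 73.7) 0.0991 [ 0.424 -0.106]
scene set 420 (array([436.1, -91.8]), [40.7, 62.7], 72.9) 0.1289 [ 0.432 -0.097]
scene knob 46 (array([439.7, -77.8]), [13.0, 14.2], 42.7) 0.1446 [ 0.439 -0.079]
side red 970 (array([ 558. , -246.5]), [67.2, 85.1], 169.9) 0.0039
side yellow 1701 (array([ 406.1, -198.1]), [87.7, 98.3], 169.1) 0.0041
side green 781 (array([496. , 174.6]), [80.2, 133.2], 171.6) 0.0034
side blue 568 (array([431.3,  56.8]), [70.2, 90.4], 71.3) 0.0036
side board 1932 (array([ 422.2, -128.1]), [153.5, 170.8], 155.8) 0.0039 [ 0.413 -0.147]
side sand 578 (array([ 434.6, -104. ]), [87.9, 110.0], 159.7) 0.0446 [ 0.433 -0.099]
side pine 306 (array([ 413.7, -111.6]), [53.9, 93.7], 117.6) 0.0767 [ 0.421 -0.134]
side brown 396 (array([437., -93.]), [60.6, 76.0], 73.8) 0.0986 [ 0.43  -0.109]
side set 441 (array([434.8, -91.4]), [40.1, 64.2], 73.6) 0.1285 [ 0.432 -0.099]
side knob 48 (array([439.1, -77.7]), [14.6, 15.3], 109.0) 0.1441 [ 0.438 -0.079]
```

View pics/c.png

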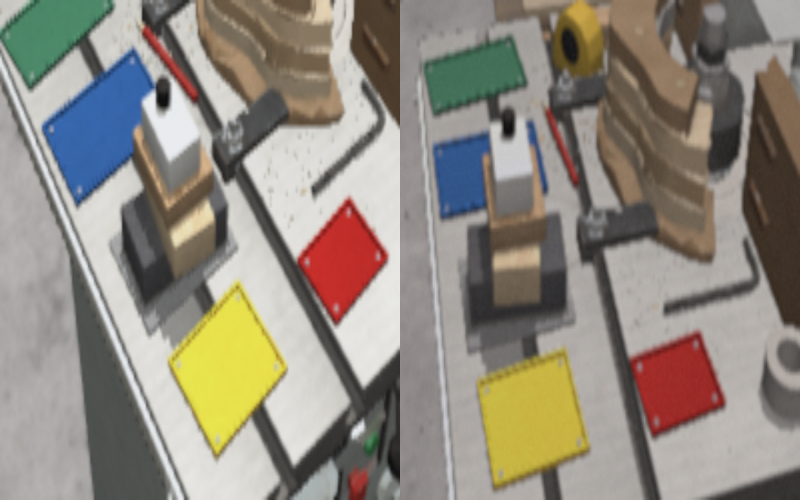

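The crop confirms the stack order and shows the long axes of the trays across the pile's. Before moving I check obstacle heights and the wrist camera's offset.

Run:
```python
from h import *
w=np.concatenate([np.load(c+"0.npy").reshape(-1,3) for c in("scene","side")]); w=w[~np.isnan(w[:,0])]
print("cols x .35...; rows y; max z cm")
for y in np.arange(.6,-.45,-.05):
    print(round(y,2),[int(100*q[:,2].max()) if len(q:=w[(abs(w[:,0]-x)<.025)&(abs(w[:,1]-y)<.025)]) else '-' for x in np.arange(.2,.9,.05)])
p=manip.camera_params("wrist"); Rm=cv2.Rodrigues(np.array(p["rvec"],float))[0]
s,t,r=tool(); print("cam in tool",r.inv().apply(-Rm.T@np.array(p["tvec"]).ravel()-t), r.inv().apply(Rm[2]))
```

```text
cols x .35...; rows y; max z cm
0.6 [42, -77, -77, -76, -76, -76, -76, -77, -76, -76, -76, -76, '-', '-']
0.55 [38, -77, -77, -76, -77, -76, -76, -76, -77, -76, -76, -77, '-', '-']
0.5 [-77, -76, -77, -76, -76, -76, -76, -76, -77, -76, -76, -77, '-', '-']
0.45 [-77, -77, -77, -76, -77, -76, -76, -76, -76, -76, -77, '-', '-', '-']
0.4 [-77, -76, -77, -77, -76, -76, -76, -76, -76, -76, '-', '-', '-', '-']
0.35 [-77, -77, -77, -76, -77, -76, -76, -76, -76, -77, '-', '-', '-', '-']
0.3 [-77, -77, -76, -76, -76, -77, -76, -76, -76, '-', '-', '-', '-', '-']
0.25 [-77, -77, -77, -77, -76, 0, 0, 0, 0, '-', '-', '-', '-', '-']
0.2 [-77, -77, -76, -76, 0, 1, 1, 1, 0, 0, 0, 0, 0, '-']
0.15 [-76, -77, -76, -76, 0, 1, 1, 1, 5, 6, 2, 2, 24, 24]
0.1 [-76, -76, -76, -76, 1, 1, 1, 2, 6, 6, 1, 1, 24, 24]
0.05 [-77, -76, -76, 0, 1, 0, 0, 2, 7, 12, 12, 14, 24, 40]
-0.0 ['-', -77, -77, 0, 1, 1, 0, 1, 12, 12, 11, 15, 24, 41]
-0.05 ['-', '-', -77, 0, 13, 14, 0, 2, 11, 12, 13, 15, 16, 16]
-0.1 ['-', '-', '-', 0, 13, 14, 4, 4, 11, 12, 11, 17, 17, 16]
-0.15 ['-', '-', 0, 1, 10, 12, 4, 0, 2, 11, 12, 15, 15, 16]
-0.2 ['-', '-', 0, 1, 0, 1, 1, 1, 1, 1, 13, 14, 15, 16]
-0.25 ['-', '-', 0, 1, 1, 1, 1, 1, 1, 0, 12, 13, 13, 13]
-0.3 ['-', '-', 0, 0, 0, 0, 0, 1, 1, 3, 12, 11, 13, 12]
-0.35 ['-', '-', -6, -5, -27, -27, 0, 0, 0, 3, 3, 0, 3, 4]
-0.4 ['-', '-', '-', '-', '-', '-', '-', '-', -30, -76, 0, 0, 0, 0]
cam in tool [ 0.06740936  0.00059076 -0.11763735] [-2.66705003e-01  2.74810590e-04  9.63778172e-01]
```

```bash
python3 -m inch '[[[-0.049,-0.014,-0.004],[0,0,0.092],1],[[-0.049,-0.014,-0.004],[0,0,0.092],1],[[-0.049,-0.014,-0.004],[0,0,0.092],1],[[-0.049,-0.014,-0.004],[0,0,0.092],1],[[-0.049,-0.014,-0.004],[0,0,0.092],1],[[-0.049,-0.014,-0.004],[0,0,0.092],1]]'; python3 -m inch '[[[-0.049,-0.014,-0.004],[0,0,0.092],1],[[-0.049,-0.014,-0.004],[0,0,0.092],1],[[-0.049,-0.014,-0.004],[0,0,0.092],1],[[-0.049,-0.014,-0.004],[0,0,0.092],1],[[-0.03,0,0],[0,0,0.08],1],[[0,0,0],[0,0,0],1]]'
cat >> h.py <<'E'
TR={"red":((0,150,60),(8,255,255)),"yellow":((22,150,80),(34,255,255)),"green":((50,70,30),(90,255,255)),"blue":((105,120,50),(125,255,255))}
def trays(im,w):
    h=cv2.cvtColor(im,cv2.COLOR_RGB2HSV)
    for n,(lo,hi) in TR.items():
        k=((cv2.inRange(h,lo,hi)>0)&(w[...,2]>-.01)&(w[...,2]<.015)&(w[...,0]<.65)).astype(np.uint8); k=cv2.morphologyEx(k,cv2.MORPH_OPEN,np.ones((5,5)))
        c,l,st,_=cv2.connectedComponentsWithStats(k)
        if c>1 and st[1:,4].max()>300: i=1+st[1:,4].argmax(); print(n,rect(w[l==i]),w[l==i][:,2].mean().round(4),"px",st[i,:4])
E
python3 - <<'E'
from h import *
im,w=cloud("wrist"); save("w1.png",im); trays(im,w); s,p,r=tool(); print(p,r.as_matrix()[:2,1])
E
```

```text
time: 1.7
tool_pos: [0.3678, 0.4031, 0.2801]
tool_rot: [0.0, 0.389, 0.921, 0.0]
contact_force: [0.9, 0.0, 0.1]
gripper_width: 1.002
grasp_force: 0.0
time: 2.3
tool_pos: [0.4492, 0.1885, 0.2959]
tool_rot: [0.001, 0.585, 0.811, 0.0]
contact_force: [0.4, 0.5, 0.3]
gripper_width: 1.002
grasp_force: 0.0
green (array([498.1, 178.7]), [75.2, 134.4], 172.0) 0.0035 px [258 155 106  84]
blue (array([466.5,  51.7]), [87.5, 136.5], 166.6) 0.0035 px [208 231 107  84]
[0.44859409 0.19009104 0.29569581] [0.94796795 0.31836518]
```

```bash
python3 -m inch '[[[-0.044,-0.017,0],[0,0,0],1],[[-0.044,-0.017,0],[0,0,0],1],[[-0.044,-0.017,0],[0,0,0],1],[[-0.044,-0.017,0],[0,0,0],1],[[-0.044,-0.017,0],[0,0,0],1],[[-0.043,-0.016,0],[0,0,0],1]]'; python3 -m inch '[[[0,0,0],[0,0,0.123],1],[[0,0,0],[0,0,0.123],1],[[0,0,0],[0,0,0.123],1],[[0,0,0],[0,0,0.122],1],[[0,0,0],[0,0,0.122],1],[[0,0,0],[0,0,0],1]]'
cat >> h.py <<'E'
def go(x,y,z,ang):
    "shift in the present tool axes to world x,y,z and turn so tool y has world angle ang (deg, mod 180)"
    s,p,r=tool(); d=r.inv().apply(np.array([x,y,z])-p); a=np.degrees(np.arctan2(*r.as_matrix()[:2,1][::-1])); t=(ang-a+90)%180-90
    print("shift",d.round(4),"turn rz",round(-np.radians(t),3),"now",p.round(4),round(a,1),"j6",round(s["joint_pos"][5],2),"t",s["time"])
def layer(w,a,b,c=(.43,-.1),rad=.09):
    z=w[...,2]; k=((np.hypot(w[...,0]-c[0],w[...,1]-c[1])<rad)&(z>a)&(z<b)).astype(np.uint8)
    n,l,st,_=cv2.connectedComponentsWithStats(k); i=1+st[1:,4].argmax(); q=w[l==i]; print(a,b,len(q),rect(q),np.median(q[:,2]).round(4))
E
python3 - <<'E'
from h import *
im,w=cloud("wrist"); save("w2.png",im); trays(im,w)
layer(w,.118,.133); layer(w,.138,.16); layer(w,.091,.105); layer(w,.068,.082); layer(w,.036,.05)
go(.4355,-.0915,.14,-16.5)
E
```

```text
time: 2.95
tool_pos: [0.4368, -0.0906, 0.2956]
tool_rot: [0.0, 0.581, 0.814, 0.0]
contact_force: [1.1, -0.3, -0.0]
gripper_width: 0.999
grasp_force: 0.0
time: 3.55
tool_pos: [0.4372, -0.089, 0.2954]
tool_rot: [-0.0, 0.8, 0.6, 0.0]
contact_force: [0.1, -0.0, -0.3]
gripper_width: 1.002
grasp_force: 0.0
red (array([ 560.9, -240.7]), [59.9, 85.6], 168.9) 0.0038 px [363 237  63  41]
yellow (array([ 408.4, -198.4]), [81.4, 99.9], 169.0) 0.0033 px [243 231  74  58]
blue (array([466.5,  50.9]), [87.7, 136.6], 166.6) 0.0035 px [208  16 120  87]
0.118 0.133 2477 (array([436.5, -89.4]), [40.0, 60.6], 73.4) 0.1284
0.138 0.16 270 (array([440.7, -74.6]), [14.9, 15.1], 74.1) 0.1444
0.091 0.105 1579 (array([438.9, -89.5]), [60.0, 74.6], 74.0) 0.0984
0.068 0.082 848 (array([457. , -48.1]), [20.3, 49.9], 157.9) 0.0764
0.036 0.05 898 (array([ 482.7, -103. ]), [22.5, 59.9], 71.0) 0.0444
shift [-0.0028 -0.0009  0.1553] turn rz 0.007 now [ 0.4371 -0.0891  0.2953] -16.1 j6 -0.09 t 3.6
```

View pics/w2.png

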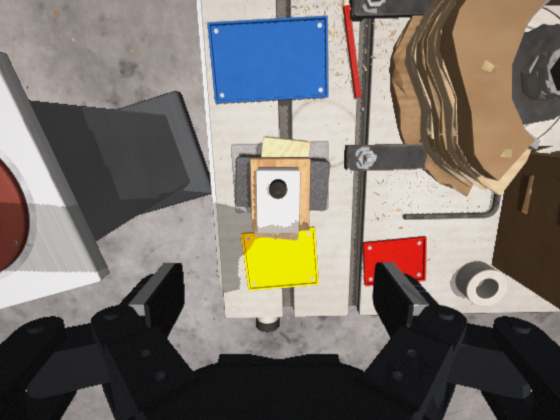

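The wrist view shows the pile at (280,195), blue at (269,59), yellow at (280,258) and red at (395,260), which a finger partly hides. I'll measure how far the fingertips reach at the openings I'll use, while still in free air.

```bash
cat > tip.py <<'E'
from h import *
im,w=cloud("side"); s,p,r=tool(); q=r.inv().apply(w.reshape(-1,3)-p)
q=q[~np.isnan(q[:,0])&(abs(q[:,0])<.03)&(abs(q[:,1])<.075)&(q[:,2]<.06)&(q[:,2]>-.03)]
im,w=cloud("wrist"); s,p,r=tool(); u=r.inv().apply(w.reshape(-1,3)-p)
u=u[~np.isnan(u[:,0])&(abs(u[:,0])<.03)&(abs(u[:,1])<.075)&(u[:,2]<.06)&(u[:,2]>-.03)]
for v in(q,u): print(round(s["gripper_width"],2),len(v),np.sort(v[:,2])[-30::6].round(4) if len(v)>30 else '')
E
python3 tip.py; python3 -m inch '[[[0,0,0],[0,0,0],0.71],[[0,0,0],[0,0,0],0.71],[[0,0,0],[0,0,0],0.71],[[0,0,0],[0,0,0],0.71]]'|grep -E "time|width"; python3 tip.py;  python3 -m inch '[[[0,0,0],[0,0,0],0.47],[[0,0,0],[0,0,0],0.47],[[0,0,0],[0,0,0],0.47],[[0,0,0],[0,0,0],0.47]]'|grep -E "time|width"; python3 tip.py
```

```text
1.0 344 [0.0042 0.0052 0.0065 0.0076 0.0095]
1.0 5810 [0.011  0.0111 0.0114 0.0116 0.012 ]
time: 4.1
gripper_width: 0.71
0.71 467 [0.0121 0.0132 0.0141 0.0155 0.0167]
0.71 6493 [0.0186 0.0188 0.019  0.0193 0.0196]
time: 4.6
gripper_width: 0.471
0.47 551 [0.0157 0.0169 0.0185 0.02   0.0209]
0.47 7362 [0.0214 0.0218 0.0223 0.0226 0.0233]
```

```bash
python3 -m inch '[[[0,0,0.03],[0,0,0],1],[[0,0,0.04],[0,0,0],1],[[0,0,0.04],[0,0,0.005],1],[[0,0,0],[0,0,0],1]]'; python3 -c "
from h import *
go(.436,-.0905,.127,-16.5)"
```

```text
time: 5.1
tool_pos: [0.4332, -0.0887, 0.1792]
tool_rot: [-0.005, 0.802, 0.597, -0.003]
contact_force: [0.1, 0.7, -1.4]
gripper_width: 0.998
grasp_force: 0.0
shift [-0.001   0.0038  0.0522] turn rz -0.003 now [ 0.4332 -0.0887  0.1792] -16.7 j6 -0.08 t 5.1
```

```bash
python3 -m inch '[[[-0.001,0.003,0.02],[0,0,0],1],[[0,0,0.02],[0,0,0],1],[[0,0,0.012],[0,0,0],1],[[0,0,0],[0,0,0],1],[[0,0,0],[0,0,0],1]]'; python3 -c "
from h import *
go(.436,-.0905,.127,-16.5)"
```

```text
time: 5.6
tool_pos: [0.4402, -0.0922, 0.1348]
tool_rot: [0.001, 0.802, 0.597, 0.0]
contact_force: [-0.5, 0.7, -0.1]
gripper_width: 1.001
grasp_force: 0.0
shift [ 0.0004 -0.0045  0.0078] turn rz -0.003 now [ 0.4402 -0.0922  0.1348] -16.7 j6 -0.08 t 5.6
```

```bash
python3 -m inch '[[[0,-0.003,0.004],[0,0,0],1],[[0,0,0.003],[0,0,0],1],[[0,0,0],[0,0,0],1]]' | sed -n 2,3p; python3 -c "
from h import *
go(.436,-.0905,.127,-16.5)"
```

```text
tool_pos: [0.4365, -0.091, 0.1264]
tool_rot: [-0.0, 0.802, 0.597, -0.0]
shift [ 0.0003 -0.0006 -0.0006] turn rz -0.003 now [ 0.4365 -0.091   0.1264] -16.7 j6 -0.08 t 5.9
```

```bash
python3 -m inch '[[[0,0,0],[0,0,0],0.3],[[0,0,0],[0,0,0],0],[[0,0,0],[0,0,0],0],[[0,0,0],[0,0,0],0],[[0,0,0],[0,0,0],0],[[0,0,0],[0,0,0],0]]'; python3 -c "
from h import *
go(.436,-.0905,.127,-16.5)"
```

```text
time: 6.5
tool_pos: [0.4369, -0.0912, 0.1268]
tool_rot: [0.0, 0.802, 0.597, 0.0]
contact_force: [1.0, 0.2, 2.6]
gripper_width: 0.456
grasp_force: 62.5
shift [ 0.0004 -0.0011 -0.0002] turn rz -0.003 now [ 0.4369 -0.0912  0.1268] -16.7 j6 -0.08 t 6.5
```

```bash
python3 -m inch '[[[0,0,-0.01],[0,0,0],0],[[0,0,-0.03],[0,0,0],0],[[0,0,-0.03],[0,0,0],0],[[0,0,-0.01],[0,0,0],0],[[0,0,0],[0,0,0],0]]'|tail -3; python3 -c "
from h import *
go(.5595,-.2465,.20,79.3)"
```

```text
contact_force: [0.5, -0.3, -2.4]
gripper_width: 0.455
grasp_force: 62.2
shift [-0.1136  0.1614  0.0088] turn rz 1.467 now [ 0.4375 -0.0914  0.2082] -16.7 j6 -0.08 t 7.0
```

```bash
python3 -m inch '[[[-0.014,0.02,0],[0,0,0],0],[[-0.023,0.032,0],[0,0,0],0],[[-0.023,0.032,0],[0,0,0],0],[[-0.023,0.032,0],[0,0,0],0],[[-0.02,0.03,0],[0,0,0],0],[[-0.011,0.015,0],[0,0,0],0],[[0,0,0],[0,0,0.1],0],[[0,0,0],[0,0,0.14],0]]'|tail -1;python3 -m inch '[[[0,0,0],[0,0,0.14],0],[[0,0,0],[0,0,0.14],0],[[0,0,0],[0,0,0.14],0],[[0,0,0],[0,0,0.14],0],[[0,0,0],[0,0,0.14],0],[[0,0,0],[0,0,0.14],0],[[0,0,0],[0,0,0.14],0],[[0,0,0],[0,0,0.14],0]]'|tail -3; python3 -c "
from h import *
go(.5595,-.2465,.0325,79.3)"
```

```text
grasp_force: 62.0
contact_force: [-0.3, 0.1, -1.7]
gripper_width: 0.456
grasp_force: 62.1
shift [0.0033 0.0009 0.1708] turn rz 0.101 now [ 0.557  -0.2458  0.2034] -94.9 j6 1.12 t 8.6
```

```bash
python3 -m inch '[[[0,0,0],[0,0,0.1],0],[[0.003,0,0.03],[0,0,0],0],[[0,0,0.04],[0,0,0],0],[[0,0,0.04],[0,0,0],0],[[0,0,0.03],[0,0,0],0],[[0,0,0],[0,0,0],0],[[0,0,0],[0,0,0],0]]'|tail -3; python3 -c "
from h import *
go(.5595,-.2465,.0325,79.3)
im,w=cloud('side'); save('s1.png',cv2.resize(im[240:340,280:420],(560,400))); trays(im,w); layer(w,.06,.09,(.56,-.247),.06)"
```

```text
contact_force: [1.1, 0.6, -0.4]
gripper_width: 0.462
grasp_force: 62.0
shift [-0.0003  0.0003  0.0322] turn rz 0.006 now [ 0.56   -0.2463  0.0647] -100.3 j6 1.22 t 9.3
red (array([ 555.5, -258.4]), [42.4, 82.0], 168.4) 0.0036 px [315 287  38  20]
yellow (array([ 409.4, -172.7]), [35.3, 93.7], 172.4) 0.0039 px [226 284  45  22]
green (array([495.8, 176.3]), [80.8, 132.2], 172.2) 0.0033 px [196 184  50  21]
blue (array([458.9,  50. ]), [92.1, 122.5], 164.4) 0.0036 px [200 211  50  27]
0.06 0.09 429 (array([ 545.1, -254.2]), [35.8, 73.7], 82.5) 0.067
```

View pics/s1.png

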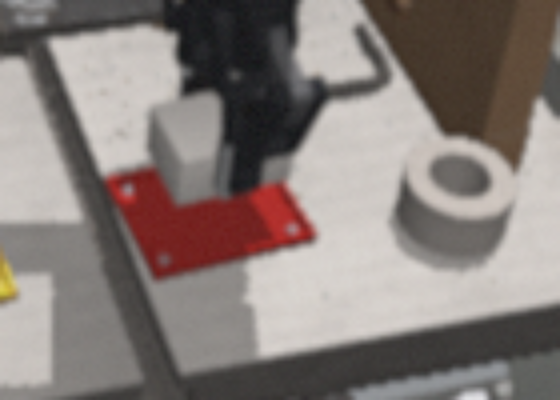

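The crop shows the white block hovering level over the red tray at (200,150), so I lower it.

```bash
python3 -m inch '[[[0,0,0.015],[0,0,0],0],[[0,0,0.011],[0,0,0],0],[[0,0,0.005],[0,0,0],0],[[0,0,0],[0,0,0],0],[[0,0,0],[0,0,0],0]]'|tail -5; python3 -c "
from h import *
go(.5595,-.2465,.0325,79.3)"
```

```text
tool_pos: [0.5611, -0.247, 0.0354]
tool_rot: [-0.0, 0.996, -0.09, -0.0]
contact_force: [1.1, 0.3, -1.8]
gripper_width: 0.457
grasp_force: 62.1
shift [-0.0017 -0.0002  0.0029] turn rz 0.007 now [ 0.5611 -0.247   0.0354] -100.3 j6 1.22 t 9.85
```

```bash
python3 -m inch '[[[-0.001,0,0.002],[0,0,0],0],[[0,0,0.002],[0,0,0],0],[[0,0,0],[0,0,0],0],[[0,0,0],[0,0,0],0]]'|tail -5; python3 -c "
from h import *
go(.5595,-.2465,.0325,79.3)"
```

```text
tool_pos: [0.5601, -0.2468, 0.0315]
tool_rot: [0.0, 0.996, -0.09, 0.0]
contact_force: [-1.0, -0.7, -2.0]
gripper_width: 0.456
grasp_force: 62.3
shift [-0.0007 -0.0002 -0.001 ] turn rz 0.007 now [ 0.5601 -0.2468  0.0315] -100.3 j6 1.21 t 10.25
```

```bash
python3 -m inch '[[[0,0,0.001],[0,0,0],0],[[0,0,0],[0,0,0],0]]'|tail -5;  python3 -m inch '[[[0,0,0],[0,0,0],0.6],[[0,0,0],[0,0,0],1],[[0,0,0],[0,0,0],1],[[0,0,0],[0,0,0],1],[[0,0,-0.02],[0,0,0],1],[[0,0,-0.04],[0,0,0],1],[[0,0,-0.05],[0,0,0],1],[[0,0,-0.05],[0,0,0],1]]'|tail -5
python3 - <<'E'
from h import *
im,w=cloud("wrist"); trays(im,w); layer(w,.025,.04,(.56,-.247),.06);layer(w,.042,.06,(.56,-.247),.04)
im,w=cloud("side");save("s2.png",cv2.resize(im[200:340,200:420],(660,420)));layer(w,.091,.105); layer(w,.068,.082); layer(w,.036,.05); layer(w,.025,.04,(.56,-.247),.06)
go(.4375,-.091,.20,-16)
E
```

```text
tool_pos: [0.5603, -0.2469, 0.0315]
tool_rot: [0.0, 0.996, -0.09, -0.0]
contact_force: [-2.4, 1.1, 5.4]
gripper_width: 0.46
grasp_force: 62.8
tool_pos: [0.5595, -0.2465, 0.1913]
tool_rot: [-0.0, 0.996, -0.09, -0.001]
contact_force: [0.2, -0.0, 1.1]
gripper_width: 1.002
grasp_force: 0.0
red (array([ 560.8, -243.5]), [66.4, 84.3], 169.4) 0.0042 px [242 153  70  85]
yellow (array([ 415.7, -195.6]), [80.1, 92.5], 78.8) 0.0031 px [218 298  81  61]
blue (array([485.7,  44.5]), [83.5, 88.3], 166.8) 0.003 px [  0 271  67  71]
0.025 0.04 2617 (array([ 562. , -246.7]), [40.2, 59.4], 169.8) 0.033
0.042 0.06 297 (array([ 576.4, -249.3]), [15.1, 15.8], 169.8) 0.0491
0.091 0.105 793 (array([437.1, -91.5]), [59.9, 78.7], 73.8) 0.0987
0.068 0.082 301 (array([ 424.1, -135.7]), [24.4, 59.0], 163.3) 0.0767
0.036 0.05 287 (array([399.7, -78.4]), [26.7, 61.3], 71.4) 0.0446
0.025 0.04 496 (array([ 559.8, -248.3]), [43.4, 60.4], 169.2) 0.0332
shift [-0.1531 -0.1329 -0.0025] turn rz -1.472 now [ 0.5643 -0.2492  0.2006] -100.3 j6 1.21 t 11.35
```

View pics/s2.png

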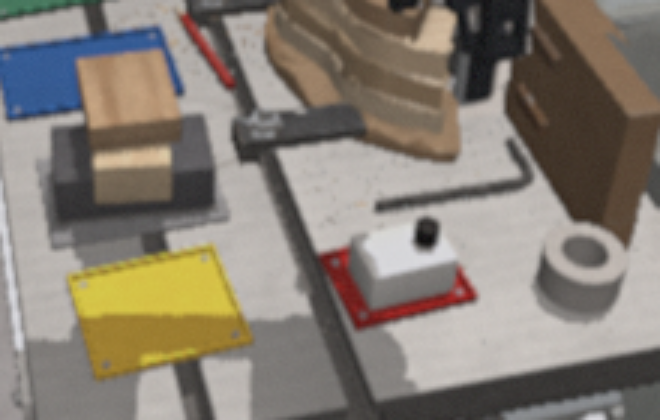

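The picture shows the white block flat in the red tray at (405,270). The brown block is next, at (130,95).

```bash
python3 -m inch '[[[-0.02,-0.017,0],[0,0,0],1],[[-0.034,-0.03,0],[0,0,0],1],[[-0.034,-0.03,0],[0,0,0],1],[[-0.034,-0.03,0],[0,0,0],1],[[-0.022,-0.019,0],[0,0,0],1],[[-0.009,-0.007,0],[0,0,0],1],[[0,0,0],[0,0,-0.1],1],[[0,0,0],[0,0,-0.14],1]]'|tail -1;python3 -m inch '[[[0,0,0],[0,0,-0.14],1],[[0,0,0],[0,0,-0.14],1],[[0,0,0],[0,0,-0.14],1],[[0,0,0],[0,0,-0.14],1],[[0,0,0],[0,0,-0.14],1],[[0,0,0],[0,0,-0.14],1],[[0,0,0],[0,0,-0.14],1],[[0,0,0],[0,0,-0.14],1]]'|tail -1;python3 -m inch '[[[0,0,0],[0,0,-0.112],1],[[0,0,0],[0,0,0],1],[[0,0,0],[0,0,0],1]]'|tail -1
python3 - <<'E'
from h import *
im,w=cloud("wrist"); trays(im,w); layer(w,.091,.105); layer(w,.068,.082); layer(w,.036,.05)
go(.4375,-.091,.13,-16)
E
```

```text
grasp_force: 0.0
grasp_force: 0.0
grasp_force: 0.0
red (array([560.9,  16.5]), [7.9, 68.7], 85.4) 0.0078 px [377   0  18  86]
yellow (array([ 408.7, -196.6]), [87.2, 100.3], 169.1) 0.0035 px [233 265 100  71]
blue (array([464.9,  44.2]), [74.2, 136.8], 166.4) 0.0034 px [187   0 164  93]
0.091 0.105 8843 (array([439. , -89.4]), [60.1, 74.7], 73.8) 0.0984
0.068 0.082 1818 (array([453.2, -44.8]), [20.4, 59.2], 163.4) 0.0765
0.036 0.05 1369 (array([ 485.3, -103.2]), [19.3, 59.7], 74.0) 0.0444
shift [-0.001   0.0043  0.0603] turn rz -0.002 now [ 0.4336 -0.0888  0.1903] -16.1 j6 -0.09 t 13.3
```

```bash
python3 -m inch '[[[-0.001,0.004,0.02],[0,0,0],1],[[0,0,0.03],[0,0,0],1],[[0,0,0.02],[0,0,0],1],[[0,0,0.012],[0,0,0],1],[[0,0,0],[0,0,0],1],[[0,0,0],[0,0,0],1]]'|tail -3; python3 -c "
from h import *
go(.438,-.0903,.101,-16.1)"
```

```text
contact_force: [-0.5, -0.3, -0.0]
gripper_width: 0.998
grasp_force: 0.0
shift [0.0006 0.0004 0.0081] turn rz 0.001 now [ 0.4375 -0.0908  0.1091] -16.0 j6 -0.09 t 13.9
```

```bash
python3 -m inch '[[[0.0005,0,0.004],[0,0,0],1],[[0,0,0.004],[0,0,0],1],[[0,0,0],[0,0,0],1]]'|sed -n 2p;python3 -m inch '[[[0,0,0],[0,0,0],0.3],[[0,0,0],[0,0,0],0],[[0,0,0],[0,0,0],0],[[0,0,0],[0,0,0],0],[[0,0,0],[0,0,0],0]]'; python3 -m inch '[[[0,0,-0.01],[0,0,0],0],[[0,0,-0.02],[0,0,0],0],[[0,0,-0.02],[0,0,0],0],[[0,0,-0.01],[0,0,0],0],[[0,0,0],[0,0,0],0]]'|tail -3
python3 - <<'E'
from h import *
im,w=cloud("side"); save("s3.png",cv2.resize(im[170:330,180:400],(550,400)));
layer(w,.145,.165); layer(w,.068,.082); layer(w,.036,.05)
go(.4075,-.1975,.16,79.1)
E
```

```text
tool_pos: [0.4371, -0.0901, 0.1004]
time: 14.7
tool_pos: [0.4376, -0.0903, 0.1011]
tool_rot: [0.001, 0.799, 0.602, 0.0]
contact_force: [0.1, 0.4, 3.5]
gripper_width: 0.684
grasp_force: 66.6
contact_force: [0.8, -0.1, -1.0]
gripper_width: 0.684
grasp_force: 66.3
0.145 0.165 981 (array([435.8, -92.6]), [78.4, 84.6], 164.9) 0.1596
0.068 0.082 842 (array([436.1, -97.8]), [49.3, 99.9], 66.4) 0.0767
0.036 0.05 301 (array([400.7, -77.4]), [27.8, 62.2], 68.7) 0.0444
shift [-0.1114  0.0009  0.0008] turn rz 1.482 now [ 0.4373 -0.0902  0.1608] -16.0 j6 -0.09 t 15.25
```

View pics/s3.png

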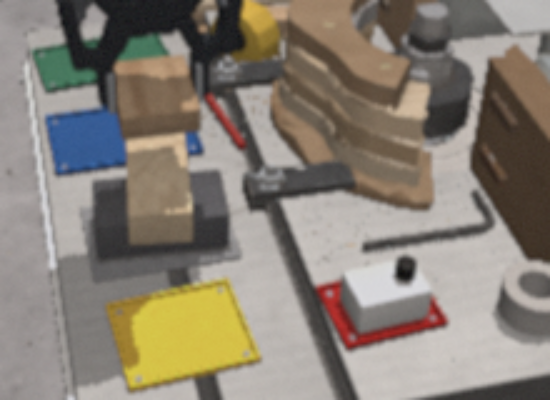

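The picture shows brown lifted at (158,95), with pine and sanding still in place below. I move it to yellow.

```bash
python3 -m inch '[[[-0.02,0,0],[0,0,0],0],[[-0.035,0,0],[0,0,0],0],[[-0.035,0.001,0],[0,0,0],0],[[-0.021,0,0],[0,0,0],0],[[0,0,0],[0,0,0.1],0],[[0,0,0],[0,0,0.14],0],[[0,0,0],[0,0,0.14],0],[[0,0,0],[0,0,0.14],0]]'|tail -1;python3 -m inch '[[[0,0,0],[0,0,0.14],0],[[0,0,0],[0,0,0.14],0],[[0,0,0],[0,0,0.14],0],[[0,0,0],[0,0,0.14],0],[[0,0,0],[0,0,0.14],0],[[0,0,0],[0,0,0.14],0],[[0,0,0],[0,0,0.12],0],[[0,0,0],[0,0,0],0]]'|tail -3;python3 -c "
from h import *
go(.4075,-.1973,.028,79.1)"
```

```text
grasp_force: 66.2
contact_force: [0.7, -0.1, -0.1]
gripper_width: 0.686
grasp_force: 66.2
shift [0.0012 0.0007 0.1308] turn rz 0.002 now [ 0.4067 -0.1966  0.1588] -100.8 j6 1.14 t 16.85
```

Yellow lies close to the pine's overhanging end. Before lowering I check whether the open fingers clear it.

Run:
```python
from h import *
for c in("scene","wrist"):
    im,w=cloud(c); save(c+"4.png",im); layer(w,.07,.082); layer(w,.04,.048)
    q=w.reshape(-1,3); q=q[(q[:,2]>.07)&(q[:,2]<.08)&(abs(q[:,0]-.43)<.05)&(q[:,1]<-.1)&(q[:,1]>-.17)]; print(c,len(q),np.sort(q[:,1])[:40:10] if len(q) else '')
    a=np.radians(79.1); e=q[:,:2]@[np.cos(a),np.sin(a)]; print("end along grip axis from tray centre mm",1000*(np.sort(e)[:40:10]-np.dot([.4075,-.1973],[np.cos(a),np.sin(a)])))
```

```text
0.07 0.082 698 (array([439.8, -91.9]), [51.2, 114.9], 67.7) 0.0775
0.04 0.048 283 (array([403. , -78.3]), [31.0, 59.7], 68.4) 0.0453
scene 212 [-0.14118523 -0.13594107 -0.13360356 -0.13064666]
end along grip axis from tray centre mm [55.5880441  59.36435191 61.386104   64.85883054]
0.07 0.082 12585 (array([439.5, -89.6]), [50.7, 110.5], 67.5) 0.0764
0.04 0.048 3770 (array([ 476.5, -103.2]), [33.5, 64.7], 70.2) 0.0444
wrist 5062 [-0.14931133 -0.14886413 -0.14838655 -0.14795088]
end along grip axis from tray centre mm [53.42885608 53.71440568 54.14192713 54.31632085]
```

View pics/wrist4.png

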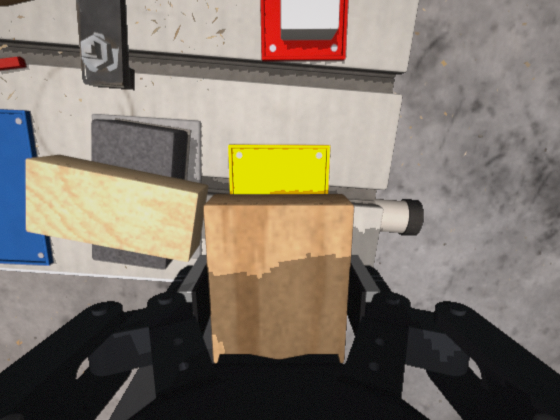

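Run:
```python
from h import *
for c in("wrist","scene","side"):
    im,w=cloud(c); s,p,r=tool(); q=r.inv().apply(w.reshape(-1,3)-p); q=q[~np.isnan(q[:,0])&(abs(q[:,0])<.045)&(abs(q[:,1])<.12)]
    print(c,[(z,np.round(1000*np.percentile(k[:,1],[0.5,99.5])).tolist()) for z in range(-90,26,8) if len(k:=q[abs(q[:,2]*1000-z)<4])>20])
go(.4075,-.1973,.028,79.1)
```

```text
wrist [(-74, [-22.0, 21.0]), (-66, [-59.0, 58.0]), (-58, [-64.0, 63.0]), (-50, [-64.0, 63.0]), (-42, [-63.0, 62.0]), (-34, [-62.0, 61.0]), (-26, [-61.0, 59.0]), (-18, [-48.0, 46.0]), (-10, [-43.0, 42.0]), (-2, [-43.0, 42.0]), (6, [-35.0, 34.0]), (14, [-42.0, 41.0]), (22, [-29.0, 28.0])]
scene [(-90, [-59.0, 67.0]), (-82, [-64.0, 70.0]), (-74, [-65.0, 70.0]), (-66, [-63.0, 68.0]), (-58, [-62.0, 67.0]), (-50, [-61.0, 66.0]), (-42, [-62.0, 65.0]), (-34, [-60.0, 63.0]), (-26, [-52.0, 61.0]), (-18, [-34.0, 45.0]), (-10, [-41.0, 45.0]), (-2, [-40.0, 44.0]), (6, [-40.0, 44.0]), (14, [-28.0, 42.0]), (22, [-27.0, 32.0])]
side [(-90, [14.0, 58.0]), (-82, [-7.0, 70.0]), (-74, [-17.0, 69.0]), (-66, [-12.0, 69.0]), (-58, [-22.0, 68.0]), (-50, [-31.0, 66.0]), (-42, [-60.0, 65.0]), (-34, [-61.0, 64.0]), (-26, [-52.0, 62.0]), (-10, [-31.0, 45.0]), (-2, [-30.0, 45.0]), (6, [-30.0, 44.0]), (14, [-21.0, 43.0]), (22, [-22.0, 37.0])]
shift [0.0003 0.0003 0.132 ] turn rz 0.003 now [ 0.4073 -0.197   0.16  ] -100.7 j6 1.14 t 17.1
```

The links reach ±65 mm at 26 mm and more above the TCP, so they would hit the pine if I placed brown with this grip. I'll set brown down in the empty blue tray, take it again by its 75 mm length, and then place it in yellow.

```bash
python3 -c "
from h import *
go(.4665,.0515,.16,76.6)"; python3 -m inch '[[[0.002,-0.025,0],[0,0,0],0],[[0.004,-0.045,0],[0,0,0],0],[[0.004,-0.045,0],[0,0,0],0]]'|sed -n 2p;python3 -c "
from h import *
go(.4665,.0515,.16,76.6)"
```

```text
shift [ 1.190e-02 -2.551e-01  1.000e-04] turn rz 0.047 now [ 0.4073 -0.197   0.16  ] -100.7 j6 1.14 t 17.1
tool_pos: [0.4391, -0.0852, 0.1606]
shift [ 0.0012 -0.1394  0.0006] turn rz 0.044 now [ 0.4391 -0.0852  0.1606] -100.9 j6 1.4 t 17.4
```

```bash
python3 -m inch '[[[0,-0.045,0],[0,0,0],0],[[0,-0.045,0],[0,0,0],0],[[0.001,-0.035,0],[0,0,0],0],[[0,-0.014,0],[0,0,0.044],0],[[0,0,0.02],[0,0,0],0],[[0,0,0.04],[0,0,0],0],[[0,0,0.03],[0,0,0],0],[[0,0,0],[0,0,0],0]]'|sed -n 2p;python3 -c "
from h import *
go(.4665,.0515,.028,76.6)"
```

```text
tool_pos: [0.4618, 0.0507, 0.0657]
shift [ 0.0047 -0.0019  0.0377] turn rz 0.003 now [0.4618 0.0507 0.0657] -103.2 j6 1.75 t 18.2
```

```bash
python3 -m inch '[[[0.004,-0.002,0.015],[0,0,0],0],[[0,0,0.012],[0,0,0],0],[[0,0,0.008],[0,0,0],0],[[0,0,0],[0,0,0],0],[[0,0,0],[0,0,0],0]]'|sed -n 2p;python3 -c "
from h import *
go(.4665,.0515,.028,76.6)"
```

```text
tool_pos: [0.4704, 0.0513, 0.0359]
shift [-0.0039  0.0008  0.0079] turn rz 0.002 now [0.4704 0.0513 0.0359] -103.3 j6 1.75 t 18.7
```

```bash
python3 -m inch '[[[-0.002,0,0.004],[0,0,0],0],[[0,0,0.004],[0,0,0],0],[[0,0,0],[0,0,0],0],[[0,0,0],[0,0,0],0]]'|sed -n 2,4p;python3 -c "
from h import *
go(.4665,.0515,.028,76.6)"
```

```text
tool_pos: [0.4686, 0.0519, 0.0277]
tool_rot: [-0.0, 0.993, -0.116, 0.0]
contact_force: [0.8, 0.3, 0.9]
shift [-0.002   0.0008 -0.0003] turn rz 0.002 now [0.4686 0.0519 0.0277] -103.3 j6 1.76 t 19.1
```

```bash
python3 -m inch '[[[0,0,0],[0,0,0],1],[[0,0,0],[0,0,0],1],[[0,0,0],[0,0,0],1],[[0,0,-0.02],[0,0,0],1],[[0,0,-0.04],[0,0,0],1],[[0,0,-0.04],[0,0,0],1],[[0,0,0],[0,0,-0.14],1],[[0,0,0],[0,0,-0.14],1]]'|sed -n 2p;python3 -m inch '[[[0,0,0],[0,0,-0.14],1],[[0,0,0],[0,0,-0.14],1],[[0,0,0],[0,0,-0.14],1],[[0,0,0],[0,0,-0.14],1],[[0,0,0],[0,0,-0.14],1],[[0,0,0],[0,0,-0.14],1],[[0,0,0],[0,0,-0.14],1],[[0,0,0],[0,0,-0.14],1]]'|sed -n 2p;python3 -m inch '[[[0,0,0],[0,0,-0.14],1],[[0,0,0],[0,0,-0.03],1],[[0,0,0],[0,0,0],1]]'|sed -n 2p;python3 - <<'E'
from h import *
im,w=cloud("wrist"); trays(im,w); layer(w,.018,.032,(.467,.052),.07); layer(w,.07,.082)
im,w=cloud("scene"); layer(w,.018,.032,(.467,.052),.07)
go(.4685,.052,.036,-13.4)
E
```

```text
tool_pos: [0.4695, 0.0518, 0.1296]
tool_pos: [0.4681, 0.0519, 0.1273]
tool_pos: [0.4682, 0.0519, 0.1273]
red (array([561.9,  31.5]), [7.8, 99.4], 85.3) 0.0078 px [393 150  16 122]
yellow (array([613.3, 132.8]), [2.0, 27.2], 111.9) 0.0096 px [446  41  24  35]
green (array([497.6, 171.8]), [63.4, 135.7], 171.6) 0.0034 px [174   0 206 100]
blue (array([466.6,  51.2]), [87.5, 137.3], 166.5) 0.0038 px [186 161 182 108]
0.018 0.032 8179 (array([469. ,  52.5]), [59.8, 75.4], 166.7) 0.025Traceback (most recent call last):
  File "<stdin>", line 2, in <module>
  File "h.py", line 32, in layer
    n,l,st,_=cv2.connectedComponentsWithStats(k); i=1+st[1:,4].argmax(); q=w[l==i]; print(a,b,len(q),rect(q),np.median(q[:,2]).round(4))
                                                      ~~~~~~~~~~~~~~~^^
ValueError: attempt to get argmax of an empty sequence
```

```bash
python3 -m inch '[[[0.0005,0.0005,0.03],[0,0,0],1],[[0,0,0.03],[0,0,0],1],[[0,0,0.02],[0,0,0],1],[[0,0,0],[0,0,0],1],[[0,0,0],[0,0,0],1]]'|sed -n 2p;python3 -c "
from h import *
go(.469,.0525,.0245,-13.4)"
```

```text
tool_pos: [0.4689, 0.0522, 0.0476]
shift [0.0003 0.     0.0231] turn rz -0.0 now [0.4689 0.0522 0.0476] -13.4 j6 0.19 t 21.55
```

```bash
python3 -m inch '[[[0,0,0.012],[0,0,0],1],[[0,0,0.008],[0,0,0],1],[[0,0,0.003],[0,0,0],1],[[0,0,0],[0,0,0],1]]'|sed -n 2,4p;python3 -m inch '[[[0,0,0],[0,0,0],0],[[0,0,0],[0,0,0],0],[[0,0,0],[0,0,0],0],[[0,0,0],[0,0,0],0]]';python3 -m inch '[[[0,0,-0.02],[0,0,0],0],[[0,0,-0.04],[0,0,0],0],[[0,0,-0.04],[0,0,0],0],[[0,0,-0.04],[0,0,0],0],[[0,0,0],[0,0,0],0]]'|tail -2; python3 -c "
from h import *
go(.4075,-.1973,.165,-10.9)"
```

```text
tool_pos: [0.4684, 0.0523, 0.0239]
tool_rot: [-0.0, 0.785, 0.62, -0.0]
contact_force: [0.1, 0.3, 0.9]
time: 22.35
tool_pos: [0.4695, 0.0522, 0.0251]
tool_rot: [0.0, 0.785, 0.62, 0.001]
contact_force: [0.3, -0.6, 3.1]
gripper_width: 0.86
grasp_force: 71.2
gripper_width: 0.863
grasp_force: 71.0
shift [-0.2577 -0.0058  0.0055] turn rz -0.043 now [0.4726 0.0521 0.1712] -13.3 j6 0.19 t 22.85
```

```bash
python3 -m inch '[[[-0.02,0,0],[0,0,0],0],[[-0.045,-0.001,0],[0,0,0],0],[[-0.045,-0.001,0],[0,0,0],0],[[-0.045,-0.001,0],[0,0,0],0],[[-0.045,-0.001,0],[0,0,0],0],[[-0.04,-0.001,0],[0,0,0],0],[[-0.018,-0.001,0],[0,0,-0.043],0],[[0,0,0],[0,0,0],0]]'|tail -1; python3 -c "
from h import *
go(.4071,-.1993,.025,-10.9)"
```

```text
grasp_force: 70.9
shift [0.0006 0.0051 0.1383] turn rz -0.004 now [ 0.4023 -0.199   0.1633] -11.1 j6 -0.43 t 23.65
```

```bash
python3 -m inch '[[[0,0.004,0.02],[0,0,0],0],[[0,0,0.04],[0,0,0],0],[[0,0,0.04],[0,0,0],0],[[0,0,0.018],[0,0,0],0],[[0,0,0.008],[0,0,0],0],[[0,0,0],[0,0,0],0],[[0,0,0],[0,0,0],0]]'|sed -n 2,4p; python3 -c "
from h import *
go(.4071,-.1993,.025,-10.9)"
```

```text
tool_pos: [0.4082, -0.1983, 0.0394]
tool_rot: [0.001, 0.771, 0.637, 0.0]
contact_force: [-0.1, 0.4, -0.0]
shift [-0.0012 -0.0009  0.0144] turn rz 0.001 now [ 0.4082 -0.1983  0.0394] -10.9 j6 -0.43 t 24.35
```

```bash
python3 -m inch '[[[-0.001,-0.001,0.006],[0,0,0],0],[[0,0,0.005],[0,0,0],0],[[0,0,0.003],[0,0,0],0],[[0,0,0],[0,0,0],0],[[0,0,0],[0,0,0],0]]'|sed -n 2,4p
```

```text
tool_pos: [0.4066, -0.1993, 0.025]
tool_rot: [0.0, 0.771, 0.637, 0.0]
contact_force: [-1.5, -0.4, 5.2]
```

```bash
python3 -m inch '[[[0,0,0],[0,0,0],1],[[0,0,0],[0,0,0],1],[[0,0,0],[0,0,0],1],[[0,0,-0.02],[0,0,0],1],[[0,0,-0.045],[0,0,0],1],[[0,0,-0.045],[0,0,0],1],[[0,0,-0.045],[0,0,0],1],[[0,0,0],[0,0,0],1]]'|sed -n 2p
python3 - <<'E'
from h import *
im,w=cloud("wrist"); trays(im,w); layer(w,.018,.032,(.407,-.2),.07); layer(w,.07,.082)
im,w=cloud("side"); trays(im,w);layer(w,.018,.032,(.407,-.2),.07);layer(w,.07,.082); save("s5.png",cv2.resize(im[170:330,180:400],(550,400)))
go(.4385,-.091,.17,-22.5)
E
```

```text
tool_pos: [0.4096, -0.2013, 0.1872]
red (array([ 559.7, -243.2]), [64.5, 85.0], 169.6) 0.0042 px [388 177  94  65]
yellow (array([ 407.8, -195.4]), [84.5, 101.2], 169.4) 0.004 px [220 147 107  88]
0.018 0.032 5322 (array([ 406.9, -199. ]), [59.5, 75.2], 169.0) 0.025
0.07 0.082 10255 (array([435.7, -99.1]), [50.2, 89.4], 67.6) 0.0765
0.018 0.032 1067 (array([ 404.9, -200.8]), [63.5, 75.0], 169.6) 0.0255
0.07 0.082 914 (array([437.7, -92. ]), [49.8, 113.5], 67.6) 0.0769
shift [0.1124 0.0106 0.0106] turn rz 0.203 now [ 0.4068 -0.1994  0.1807] -10.9 j6 -0.43 t 25.75
```

View pics/s5.png

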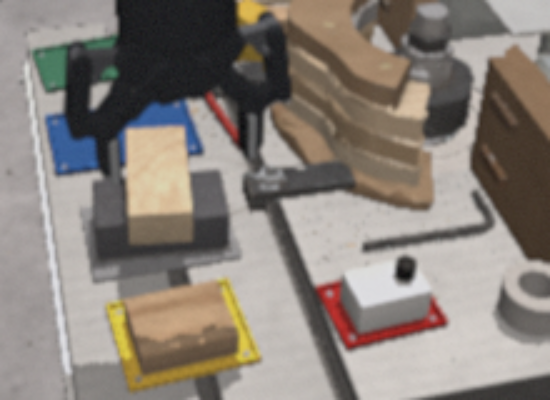

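Brown sits flat in yellow at (182,328). Pine is next, its top at (158,170).

```bash
python3 -m inch '[[[0.02,0.002,0],[0,0,0],1],[[0.04,0.004,0],[0,0,0],1],[[0.035,0.003,0],[0,0,0],1],[[0.017,0.002,0],[0,0,0],1],[[0,0,0.01],[0,0,0.1],1],[[0,0,0.03],[0,0,0.103],1],[[0,0,0.03],[0,0,0],1],[[0,0,0],[0,0,0],1]]'|sed -n 2p; python3 -c "
from h import *
go(.4385,-.0908,.071,-22.5)"
```

```text
tool_pos: [0.4334, -0.0891, 0.1026]
shift [0.0004 0.0058 0.0316] turn rz -0.0 now [ 0.4334 -0.0891  0.1026] -22.5 j6 0.02 t 26.55
```

```bash
python3 -m inch '[[[0,0.004,0.012],[0,0,0],1],[[0,0,0.01],[0,0,0],1],[[0,0,0.006],[0,0,0],1],[[0,0,0],[0,0,0],1],[[0,0,0],[0,0,0],1]]'|sed -n 2p; python3 -c "
from h import *
go(.4385,-.0908,.071,-22.5)"
```

```text
tool_pos: [0.4422, -0.0927, 0.0819]
shift [ 0.0004 -0.0042  0.0109] turn rz -0.0 now [ 0.4422 -0.0927  0.0819] -22.5 j6 0.02 t 27.05
```

```bash
python3 -m inch '[[[0,-0.002,0.004],[0,0,0],1],[[0,0,0.003],[0,0,0],1],[[0,0,0],[0,0,0],1],[[0,0,0],[0,0,0],1]]'|sed -n 2,4p; python3 -c "
from h import *
go(.4385,-.0908,.071,-22.5)"
```

```text
tool_pos: [0.44, -0.0918, 0.0744]
tool_rot: [-0.0, 0.832, 0.555, -0.0]
contact_force: [0.5, 0.5, -0.2]
shift [ 0.0004 -0.0017  0.0034] turn rz -0.0 now [ 0.44   -0.0918  0.0744] -22.5 j6 0.02 t 27.45
```

```bash
python3 -m inch '[[[0,-0.001,0.003],[0,0,0],1],[[0,0,0],[0,0,0],1],[[0,0,0],[0,0,0],0],[[0,0,0],[0,0,0],0],[[0,0,0],[0,0,0],0],[[0,0,0],[0,0,0],0],[[0,0,0],[0,0,0],0]]'; python3 -m inch '[[[0,0,-0.01],[0,0,0],0],[[0,0,-0.02],[0,0,0],0],[[0,0,-0.03],[0,0,0],0],[[0,0,-0.02],[0,0,0],0],[[0,0,0],[0,0,0],0]]'|tail -2
python3 - <<'E'
from h import *
im,w=cloud("side");layer(w,.11,.16); layer(w,.036,.05)
go(.498,.1783,.15,82)
E
```

```text
time: 28.15
tool_pos: [0.4394, -0.0916, 0.0718]
tool_rot: [0.0, 0.832, 0.555, 0.0]
contact_force: [1.2, 1.4, 1.6]
gripper_width: 0.573
grasp_force: 64.1
gripper_width: 0.574
grasp_force: 63.9
0.11 0.16 372 (array([ 422.1, -136.5]), [17.9, 49.9], 158.5) 0.1458
0.036 0.05 1157 (array([439.7, -90.5]), [64.2, 110.1], 159.1) 0.0445
shift [ 0.2717 -0.0498  0.0029] turn rz 1.317 now [ 0.44   -0.0918  0.1531] -22.5 j6 0.02 t 28.7
```

```bash
python3 -m inch '[[[0.02,-0.004,0],[0,0,0],0],[[0.044,-0.008,0],[0,0,0],0],[[0.044,-0.008,0],[0,0,0],0],[[0.044,-0.008,0],[0,0,0],0],[[0.044,-0.008,0],[0,0,0],0],[[0.044,-0.008,0],[0,0,0],0],[[0.022,-0.004,0],[0,0,0],0],[[0.008,-0.001,0],[0,0,0.1],0]]'|tail -1; python3 -m inch '[[[0,0,0],[0,0,0.14],0],[[0,0,0],[0,0,0.14],0],[[0,0,0],[0,0,0.14],0],[[0,0,0],[0,0,0.14],0],[[0,0,0],[0,0,0.14],0],[[0,0,0],[0,0,0.14],0],[[0,0,0],[0,0,0.14],0],[[0,0,0],[0,0,0.14],0]]'|tail -1;python3 -m inch '[[[0,0,0],[0,0,0.097],0],[[0,0,0],[0,0,0],0],[[0,0,0],[0,0,0],0]]'|tail -2
python3 - <<'E'
from h import *
im,w=cloud("side");layer(w,.14,.17,(.498,.178)); 
im,w=cloud("wrist");layer(w,.14,.17,(.498,.178)); trays(im,w); save("w6.png",im)
go(.498,.1783,.031,82)
E
```

```text
grasp_force: 63.9
grasp_force: 63.9
gripper_width: 0.577
grasp_force: 63.9
0.14 0.17 630 (array([495.9, 171.2]), [73.7, 110.4], 170.8) 0.154
0.14 0.17 28151 (array([510.8, 175.2]), [76.8, 84.6], 172.3) 0.1549
red (array([562.6,  31.6]), [7.7, 98.7], 85.3) 0.0079 px [389  94 128  17]
green (array([554.2, 170.4]), [21.5, 75.1], 82.1) 0.0038 px [230 124  94  28]
blue (array([466.8,  51.2]), [88.4, 136.8], 166.5) 0.0034 px [367 136 131 160]
shift [ 0.0011 -0.0019  0.1196] turn rz 0.002 now [0.4968 0.1766 0.1506] -97.9 j6 1.91 t 30.7
```

View pics/w6.png

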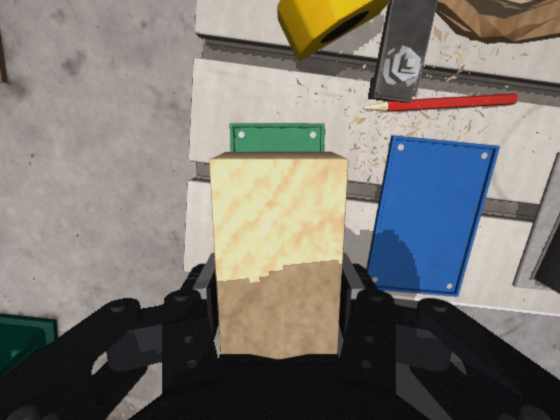

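The wrist view shows pine held square over green, with the tray's far end visible at (277,137). I lower it.

```bash
python3 -m inch '[[[0.001,-0.002,0.02],[0,0,0],0],[[0,0,0.03],[0,0,0],0],[[0,0,0.03],[0,0,0],0],[[0,0,0.015],[0,0,0],0],[[0,0,0],[0,0,0],0],[[0,0,0],[0,0,0],0]]'|sed -n 2p; python3 -c "
from h import *
go(.498,.1783,.031,82)"
```

```text
tool_pos: [0.499, 0.1787, 0.0571]
shift [-0.001   0.0005  0.0261] turn rz 0.001 now [0.499  0.1787 0.0571] -98.0 j6 1.91 t 31.3
```

```bash
python3 -m inch '[[[0,0,0.012],[0,0,0],0],[[0,0,0.008],[0,0,0],0],[[0,0,0.004],[0,0,0],0],[[0,0,0],[0,0,0],0],[[0,0,0],[0,0,0],0]]'|sed -n 2,4p; python3 -c "
from h import *
go(.498,.1783,.031,82)"
```

```text
tool_pos: [0.4985, 0.1786, 0.0324]
tool_rot: [0.0, 0.998, -0.07, 0.0]
contact_force: [-0.3, 0.5, -1.0]
shift [-0.0005  0.0003  0.0014] turn rz 0.0 now [0.4985 0.1786 0.0324] -98.0 j6 1.91 t 31.8
```

```bash
python3 -m inch '[[[0,0,0.0015],[0,0,0],0],[[0,0,0],[0,0,0],0],[[0,0,0],[0,0,0],0]]'|sed -n 2,4p; python3 -m inch '[[[0,0,0],[0,0,0],1],[[0,0,0],[0,0,0],1],[[0,0,0],[0,0,0],1],[[0,0,-0.02],[0,0,0],1],[[0,0,-0.045],[0,0,0],1],[[0,0,-0.045],[0,0,0],1],[[0,0,-0.04],[0,0,0],1],[[0,0,0],[0,0,0],1]]'|sed -n 2p
python3 - <<'E'
from h import *
im,w=cloud("wrist"); trays(im,w); layer(w,.028,.04,(.498,.178))
im,w=cloud("scene"); trays(im,w);layer(w,.028,.04,(.498,.178)); layer(w,.036,.05); layer(w,.018,.032,(.407,-.2),.07); layer(w,.025,.04,(.56,-.247),.06)
go(.439,-.091,.18,69.5)
E
```

```text
tool_pos: [0.4986, 0.1786, 0.0311]
tool_rot: [-0.0, 0.998, -0.07, 0.0]
contact_force: [-1.0, -0.8, -1.7]
tool_pos: [0.5025, 0.1795, 0.1889]
red (array([561.7,  25.1]), [7.4, 84.0], 85.2) 0.008 px [394 108  94  13]
green (array([498.5, 177.9]), [75.3, 133.0], 172.1) 0.0041 px [242 134  81 134]
blue (array([466.7,  51.6]), [87.8, 136.3], 166.5) 0.0033 px [359 144 114 140]
0.028 0.04 6709 (array([500.1, 178.9]), [50.1, 109.4], 172.1) 0.035
blue (array([467.8,  53.2]), [99.0, 138.1], 168.8) 0.0046 px [206 207  54  37]
0.028 0.04 612 (array([500.3, 175.7]), [54.9, 111.8], 171.9) 0.036
0.036 0.05 1064 (array([440.9, -91.5]), [62.9, 110.9], 161.6) 0.0453
0.018 0.032 871 (array([ 407.4, -201.8]), [61.3, 77.2], 169.2) 0.0259
0.025 0.04 376 (array([ 560.5, -248.8]), [41.7, 60.9], 169.2) 0.0336
shift [-0.0223  0.2755  0.0021] turn rz 0.219 now [0.4993 0.1788 0.1825] -98.0 j6 1.91 t 33.0
```

```bash
python3 -m inch '[[[-0.002,0.02,0],[0,0,0],1],[[-0.004,0.045,0],[0,0,0],1],[[-0.004,0.045,0],[0,0,0],1],[[-0.004,0.045,0],[0,0,0],1],[[-0.004,0.045,0],[0,0,0],1],[[-0.003,0.044,0],[0,0,0],1],[[-0.001,0.021,0],[0,0,0.1],1],[[0,0.009,0],[0,0,0.119],1]]'|sed -n 2p; python3 -m inch '[[[0,0,0],[0,0,0],1],[[0,0,0],[0,0,0],1]]'|sed -n 2p
python3 - <<'E'
from h import *
im,w=cloud("wrist"); layer(w,.036,.05)
go(.4395,-.091,.065,69.5)
E
```

```text
tool_pos: [0.4361, -0.0912, 0.1785]
tool_pos: [0.437, -0.0891, 0.1793]
0.036 0.05 9291 (array([441.2, -88.4]), [60.1, 109.7], 160.5) 0.0444
shift [0.0031 0.0012 0.1147] turn rz 0.002 now [ 0.4373 -0.0889  0.1797] -110.4 j6 1.56 t 34.05
```

```bash
python3 -m inch '[[[0.003,0,0.03],[0,0,-0.015],1],[[0,0,0.045],[0,0,0],1],[[0,0,0.03],[0,0,0],1],[[0,0,0.01],[0,0,0],1],[[0,0,0],[0,0,0],1],[[0,0,0],[0,0,0],1]]'|sed -n 2p; python3 -c "
from h import *
go(.4405,-.09,.032,70.5)"
```

```text
tool_pos: [0.4417, -0.0906, 0.0673]
shift [-0.0014 -0.0001  0.0353] turn rz -0.002 now [ 0.4417 -0.0906  0.0673] -109.6 j6 1.55 t 34.65
```

```bash
python3 -m inch '[[[0,0,0.012],[0,0,0],1],[[0,0,0.012],[0,0,0],1],[[0,0,0.008],[0,0,0],1],[[0,0,0.003],[0,0,0],1],[[0,0,0],[0,0,0],1]]'|sed -n 2,4p; python3 -c "
from h import *
go(.4405,-.09,.032,70.5)"
```

```text
tool_pos: [0.44, -0.0904, 0.0301]
tool_rot: [-0.0, 0.985, -0.171, -0.001]
contact_force: [1.4, -0.3, -0.0]
shift [ 0.0003 -0.0006 -0.0019] turn rz -0.003 now [ 0.44   -0.0904  0.0301] -109.7 j6 1.55 t 35.15
```

```bash
python3 -m inch '[[[0,0,0],[0,0,0],0],[[0,0,0],[0,0,0],0],[[0,0,0],[0,0,0],0],[[0,0,0],[0,0,0],0],[[0,0,0],[0,0,0],0]]'; python3 -m inch '[[[0,0,-0.01],[0,0,0],0],[[0,0,-0.02],[0,0,0],0],[[0,0,-0.03],[0,0,0],0],[[0,0,-0.02],[0,0,0],0],[[0,0,0],[0,0,0],0]]'|tail -3; python3 -c "
from h import *
go(.4666,.0513,.11,76.5)"
```

```text
time: 35.65
tool_pos: [0.4412, -0.0908, 0.0316]
tool_rot: [0.0, 0.985, -0.171, 0.001]
contact_force: [-0.2, 0.3, 3.3]
gripper_width: 0.718
grasp_force: 65.9
contact_force: [-0.2, -0.1, 0.1]
gripper_width: 0.715
grasp_force: 65.7
shift [-0.0255 -0.1424  0.0043] turn rz -0.108 now [ 0.4426 -0.0913  0.1145] -109.7 j6 1.55 t 36.15
```

```bash
python3 -m inch '[[[-0.003,-0.018,0],[0,0,0],0],[[-0.007,-0.04,0],[0,0,0],0],[[-0.007,-0.04,0],[0,0,0],0],[[-0.005,-0.03,0],[0,0,0],0],[[-0.003,-0.014,0],[0,0,-0.107],0],[[0,0,0],[0,0,0],0],[[0,0,0],[0,0,0],0]]'|sed -n 2p
python3 - <<'E'
from h import *
im,w=cloud("wrist"); trays(im,w); layer(w,.105,.135,(.467,.051))
go(.4666,.0513,.0295,76.5)
E
```

```text
tool_pos: [0.464, 0.0515, 0.1097]
red (array([562.5,  31.5]), [8.3, 99.0], 85.3) 0.008 px [198  54 153  37]
green (array([498.5, 177.6]), [76.2, 135.1], 172.0) 0.0042 px [ 20 115 147 182]
blue (array([522.2,  37.7]), [22.2, 87.3], 76.4) 0.0038 px [215 120 129  34]
0.105 0.135 34217 (array([479.2,  48.6]), [78.3, 89.1], 77.0) 0.1224
shift [ 0.0024 -0.0008  0.0805] turn rz -0.002 now [0.4642 0.0511 0.11  ] -103.6 j6 1.76 t 36.9
```

```bash
python3 -m inch '[[[0.002,-0.001,0.015],[0,0,0],0],[[0,0,0.025],[0,0,0],0],[[0,0,0.015],[0,0,0],0],[[0,0,0],[0,0,0],0],[[0,0,0],[0,0,0],0]]'|sed -n 2p; python3 -c "
from h import *
go(.4666,.0513,.0295,76.5)"
```

```text
tool_pos: [0.4669, 0.0513, 0.0559]
shift [-0.0003  0.      0.0264] turn rz -0.002 now [0.4669 0.0513 0.0559] -103.6 j6 1.76 t 37.4
```

```bash
python3 -m inch '[[[0,0,0.012],[0,0,0],0],[[0,0,0.008],[0,0,0],0],[[0,0,0.005],[0,0,0],0],[[0,0,0.001],[0,0,0],0],[[0,0,0],[0,0,0],0],[[0,0,0],[0,0,0],0]]'|sed -n 2,4p
```

```text
tool_pos: [0.4671, 0.0521, 0.03]
tool_rot: [-0.0, 0.993, -0.118, 0.0]
contact_force: [0.0, 0.4, -0.8]
```

```bash
python3 -m inch '[[[0,0,0.001],[0,0,0],0],[[0,0,0],[0,0,0],0],[[0,0,0],[0,0,0],1],[[0,0,0],[0,0,0],1],[[0,0,0],[0,0,0],1]]'|sed -n 2,6p; python3 -m inch '[[[0,0,-0.02],[0,0,0],1],[[0,0,-0.045],[0,0,0],1],[[0,0,-0.045],[0,0,0],1],[[0,0,-0.045],[0,0,0],1],[[0,0,-0.045],[0,0,0],1],[[0,0,0],[0,0,0],1],[[0,0,0],[0,0,0],1]]'|sed -n 2,6p
python3 - <<'E'
from h import *
im,w=cloud("wrist"); trays(im,w); layer(w,.036,.05,(.467,.052))
im,w=cloud("side"); save("s9.png",im[160:340,170:430].repeat(2,0).repeat(2,1)); layer(w,.028,.04,(.498,.178)); layer(w,.018,.032,(.407,-.2),.07); layer(w,.025,.04,(.56,-.247),.06)
for n in("tape_measure","spacer_ring"): print(n,manip.look_for("side",n)[:1])
E
```

```text
tool_pos: [0.467, 0.052, 0.0288]
tool_rot: [-0.0, 0.993, -0.118, 0.0]
contact_force: [0.6, 0.6, -0.6]
gripper_width: 0.994
grasp_force: 0.0
tool_pos: [0.4677, 0.052, 0.2303]
tool_rot: [-0.0, 0.993, -0.118, 0.002]
contact_force: [-0.3, -0.3, -0.9]
gripper_width: 1.001
grasp_force: 0.0
red (array([ 554.3, -232.7]), [48.6, 69.8], 170.0) 0.0041 px [512   0  48  79]
yellow (array([ 408.8, -194.9]), [85.3, 100.5], 168.8) 0.0041 px [466 142  93  93]
green (array([498.2, 177.7]), [75.7, 134.1], 171.9) 0.0041 px [115 125  90 121]
blue (array([466.5,  51.2]), [87.0, 136.2], 166.5) 0.0041 px [239 127  83 123]
0.036 0.05 6468 (array([466.9,  52.7]), [60.0, 108.8], 166.4) 0.0423
0.028 0.04 538 (array([498. , 175.8]), [54.9, 109.7], 170.9) 0.0348
0.018 0.032 1066 (array([ 404.9, -201.6]), [63.3, 75.5], 169.5) 0.0253
0.025 0.04 491 (array([ 559.3, -248.4]), [42.8, 60.6], 169.2) 0.0331
tape_measure [{'point': [0.6261, 0.1034, 0.0354], 'score': 0.95}]
spacer_ring [{'point': [0.663, -0.31, 0.0272], 'score': 0.77}]
```

View pics/s9.png

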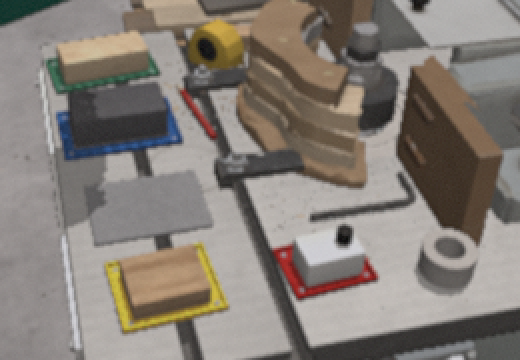

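The final picture shows all four blocks flat in their trays: pine (103,60), sanding (118,113), brown (165,285) and white (330,262). The tape and ring have not moved, so I hand in.

```bash
python3 -c "
from plant import manip
print(manip.job_done())"
```

```text
the job is handed in; nothing more can be done
None
```

The pile is cleared and the job is handed in: all four blocks lie flat and lengthwise in their own trays, released, and the tape measure and spacer ring are where they were. It took about 38 s of the 120 s; the brown block was briefly set down in the empty blue tray so I could regrip it clear of the pine.

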